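Seat the residual-current breaker and prove its trip

TASK

Slide the white breaker along its rail towards the black feed block until it clicks fully home. Then press its yellow test button so that the blue lever drops, and lift the lever back up until it stays up by itself, with the breaker still home. Do not push the red specimen, the green specimen or the lens tube about.

Things in the scene. Friction and masses are not known exactly. Their poses are not given: they have to be found in the camera images.
- board: grey board 130 x 280 x 12 mm, fixed on the bench; origin: centre of its underside, x away from the robot, y along its steel rail (rail top 19.5 mm above the bench). Black feed block on the rail: y = +55 to +112 mm, x = -38 to +38 mm, 42 mm above the bench. Low end clamps (36 mm above the bench) at y = -118 and +118 mm.
- breaker (a joint): travel of the breaker along the rail, m: grows towards the feed block (board +y); 0 = far end, 0.095 = fully home, its side at the feed block. It stays where it is left; a spring detent resists (about 7 N) from about 10 mm before home, then snaps it home and holds it.
- breaker_top (a point): centre of the breaker's top face, 70 mm above the bench. White module, 36 mm wide along the rail (side faces at y = -18 and +18 mm from here). Raised middle part x = -32 to +32 mm, 70 mm above the bench; shoulders reach x = -43 to +43 mm, 53 mm above the bench; underside 13 mm. Axes as the board's.
- home_mark (a point): where breaker_top is when the breaker is fully home (fixed to the board)
- button_top (a point): centre of the top of the yellow round test button, 16 mm across, 7 mm proud of the breaker's top, 19 mm behind the middle of the breaker (board +x)
- test_button (a joint): how far the test button is pressed down, m: 0 = out, 0.006 = fully in; springs back; 1.5 N to start, 5 N fully in; it releases the lever at about 3 mm. It also dips by itself while the lever is being re-latched.
- lever (a joint): angle of the blue lever about its hinge (along board y), rad: 0 = up and latched (leaning 0.17 rad from vertical towards board -x), 1.2 = dropped (almost level, its tip out over the robot-side edge of the breaker); a spring drives it down. To latch, lift it past 0 to about -0.1 (stop at -0.2); it then rests near 0. A few newtons at the tip are enough.
- lever_tip (a point): middle of the cross bar at the end of the blue lever: round bar 12 mm thick and 26 mm long with flat ends, along board y, 48 mm from the hinge; the lever below it is 15 mm wide and 6 mm thick. When dropped, the bar is about 72 mm above the bench and 20 mm in front of the breaker's shoulder.
- lever_hinge (a point): middle of the lever's hinge axis, inside the breaker (7 mm below its top face, 16 mm from its middle towards board -x)
- specimen_red: bystander: red mounted specimen, cylinder 30 mm across, 16 mm high, loose, near the robot side of the board; origin at the centre of its underside
- lens_tube: bystander: black tube with orange cap, 34 mm across, 56 mm high, loose, behind the board; origin at the centre of its underside
- specimen_green: bystander: green mounted specimen, cylinder 30 mm across, 19 mm high, loose, behind the board; origin at the centre of its underside

How it is judged:
By the outcome, as a careful person would: the job done as asked, in the order asked, and still so for the second after the job is handed in, with the robot touching nothing.
It also fails if it takes over 58 s, if anything falls off the work surface, if the arm or the gripper's body presses on something with over 40 N, if the wrist force passes 120 N, or if a joint passes its speed limit or range.

ROBOT

A 6-joint arm with a two-finger parallel gripper is mounted at the origin on a cart in front of the work surface, level with it; the furniture and walls round the work are solid. World frame = base frame: x ahead of the robot, y to its left, z up, the work surface at z = 0. Lengths are in m, angles in rad, forces in N, time in s.
With the tool pointing down it reaches from about 0.225 to 0.875 m from the base axis. Payload 3.4 kg.
Tool frame: the origin (TCP) lies midway between the tips of the shut fingers; the grasp point (between the pads) lies 19 mm behind it (manip.grasp_offset is the distance from the TCP to the grasp point, in m); x points along the fingers, y is the direction in which the jaws open and shut, and the axes are right-handed (so a half turn about x gives the same grasp; the last joint's range is limited). The gripper opens to 85 mm and grips with 20 to 120 N. Pads are 22 mm wide; open, the fingers measure 114 mm over their backs; the gripper's body (76 mm by 85 mm) begins 54 mm behind the grasp point. The pads swing forward as they close: fully open they stand 13 mm farther back than shut.
Start: joints at [-1.465, 0.276, 1.505, -0, 1.361, -0.121], TCP at [0.129, -0.56, 0.206] pointing down, gripper open.
Joint ranges: [-2.89, 2.89], [-0.75, 2.08], [0.22, 2.7], [-1.18, 4.32], [0.11, 2.71], [-2.7, 2.7]. Speed limits (rad/s): [2.57, 2.57, 3.14, 3.14, 3.14, 3.14].

INTERFACE

Orientations are given as a unit quaternion [w, x, y, z].
In Python, from rig import manip gives the robot as it stands.
- The arm moves only by the shell command python3 -m creep 'ROWS' [OPENING] [FORCE]. ROWS is a JSON object of lists of equal length, an entry for each row: "delta_pos": the shift along the tool's x, y, z in cm, a list of three; "dr": the turn, a rotation vector about the tool's x, y, z in rad, a list of three. In form: {"delta_pos": [[dx, dy, dz], ...], "dr": [[rx, ry, rz], ...]}. A call has 1 to 10 rows; each row is the pose to reach, as a shift and turn from the pose commanded when the call began, along the tool's axes at that moment; what a row does not reach only later rows make up. A row lasts 1/10 s, in which the tool goes at most 50 mm and 8.59 degrees, less where a joint would pass 70% of its speed; a pose out of reach is approached as far as the arm can. A call with a gripper value outside its range is refused whole. OPENING is the opening, from -1 (shut) to 1 (fully open), set as the call begins (- or left out, the last holds). The fingers move at their own pace and stop on an object; FORCE is the grip in N (left out, the last holds). Time passes only in rows, so rows that repeat a pose let the fingers close. It gives the time, the measured TCP pose, the force and the opening at its end, in the units of the state.
- manip.get_state(): the state, without advancing time (a new reading comes with each control period).
- manip.get_image(name): name is "scene" or "top" or "wrist"; returns a dict with "pixels" (400x640x3 uint8, blue, green, red), "depth" (400x640 float32, m along the optical axis (not along the pixel's ray), 0 where there is no reading), "intrinsics" (3x3 intrinsics, pixels), "rvec" (rotation vector, rad) and "tvec" (3), from world to camera coordinates, as OpenCV has them. Camera axes: x right, y down, z forward; pixel columns grow to the right and rows downward; lengths in m; the calibration is good to about 2 mm. A picture is of the moment at which its call begins.
- manip.sign_off(): hands the job in, once; it reports no verdict.
The state is a dict: "clock": time; "qpos": joint angles; "qd": joint speeds; "effort": joint torques, N m; "position": TCP position; "ee_rot": TCP orientation; "contact_force": force on the tool from outside, world axes, zero at the start; "moment": the same for the moment, N m; "width": finger opening in m.
Only numpy, scipy, OpenCV 4.12 (cv2) and the standard library are available. Lean on these libraries where they do the work, as an engineer would, in place of code of your own. Each camera call takes 0.05 s, during which the arm holds its last target. There are 200 camera calls.

## Working session

There is one attempt and no reset: what is moved stays moved. The work goes in short steps, Python scripts to look and compute and a shell command to move; the robot and the scene stay as the last step left them, time stands still between calls to the robot, and variables do not carry over. Pictures are saved under pics/ and viewed, about 8 in all and at most 12, crops included, and the job is handed in when it is done.

```bash
mkdir -p pics; ls; cat > h.py <<'E'
import numpy as np, cv2
from rig import manip
from scipy.spatial.transform import Rotation as R
def cam(n):
    d=manip.get_image(n); d['R']=cv2.Rodrigues(np.array(d['rvec'],float))[0]; d['t']=np.array(d['tvec'],float).ravel(); d['K']=np.array(d['intrinsics']); return d
def world(d,u,v,z=None):
    r=np.linalg.inv(d['K'])@np.array([u,v,1.0])
    if z is None: return d['R'].T@(r*d['depth'][int(v),int(u)]-d['t'])
    c=-d['R'].T@d['t']; w=d['R'].T@r; return c+w*(z-c[2])/w[2]
def cloud(d):
    h,w=d['depth'].shape; u,v=np.meshgrid(np.arange(w),np.arange(h)); r=np.stack([u,v,np.ones_like(u)],-1)@np.linalg.inv(d['K']).T*d['depth'][...,None]
    return (r-d['t'])@d['R']
def proj(d,p):
    return cv2.projectPoints(np.array(p,float).reshape(-1,3),np.array(d['rvec'],float),d['t'],d['K'],None)[0].reshape(-1,2)
def Rt(s): q=s['ee_rot']; return R.from_quat([q[1],q[2],q[3],q[0]])
E
python3 - <<'E'
from h import *
s=manip.get_state(); print(s); print(Rt(s).as_matrix().round(3), manip.grasp_offset)
a=cam('scene');b=cam('top');c=cam('wrist')
for d,n in((a,'scene'),(b,'top'),(c,'wrist')): cv2.imwrite(f'pics/{n}0.png',d['pixels']); print(n,(-d['R'].T@d['t']).round(3))
E
```

```text
pics
{'clock': 0.0, 'qpos': array([-1.46499600e+00,  2.76595545e-01,  1.50615186e+00,  2.83085087e-05,
        1.36067859e+00, -1.20987672e-01]), 'qd': array([-0.000452  , -0.00043217, -0.00016658,  0.00032513, -0.00132407,
        0.00124199]), 'effort': array([ 1.05314706e-03, -4.16774333e+01, -2.45803142e+01, -3.35227833e-04,
        1.05753084e-02, -5.31011480e-06]), 'position': array([ 0.12923911, -0.55969642,  0.20463197]), 'ee_rot': array([ 0.07935974,  0.70258024,  0.08065592, -0.70255082]), 'contact_force': array([ 1.1197855, -0.6036983, -0.6248831]), 'moment': array([-0.01259659,  0.05875067, -0.03768943]), 'width': 0.08538245228752607}
[[-0.     0.225 -0.974]
 [ 0.002 -0.974 -0.225]
 [-1.    -0.002 -0.   ]] 0.0187
scene [0.041 0.564 0.652]
top [0.509 0.047 0.944]
wrist [ 0.204 -0.545  0.373]
```

View pics/top0.png

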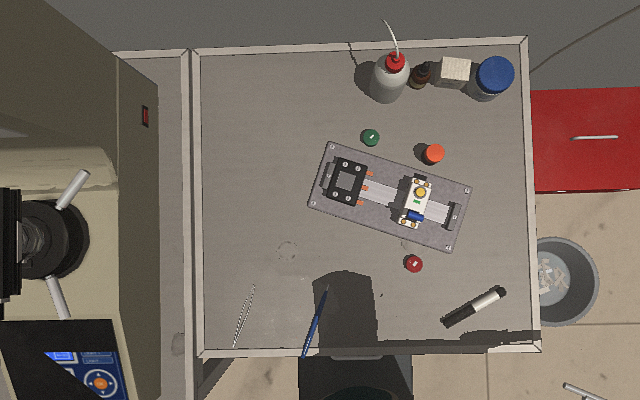

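View pics/scene0.png

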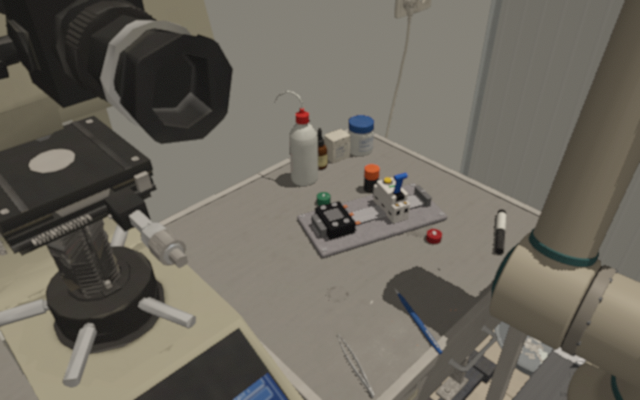

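The top view shows the board centred at about (390,197). The breaker is at (417,203), its button at (420,192) and its lever at (415,216). The feed block is at (345,181). Red is at (413,263), the tube at (433,154) and green at (371,137). In the scene view the breaker sits right of the feed block with its lever up.

```bash
cat > meas.py <<'E'
from h import *
d=cam('top'); P=cloud(d); img=d['pixels']; hsv=cv2.cvtColor(img,cv2.COLOR_BGR2HSV); H,S,V=[hsv[...,i].astype(int) for i in range(3)]
roi=np.zeros(H.shape,bool); roi[120:275,300:480]=1
z=P[...,2]
bm=(roi&(z>.007)&(z<.1)).astype(np.uint8)
n,l,st,_=cv2.connectedComponentsWithStats(cv2.morphologyEx(bm,cv2.MORPH_OPEN,np.ones((3,3)))); k=1+np.argmax(st[1:,4]); 
pts=P[(l==k)&(z<.016)][:,:2].astype(np.float32); r=cv2.minAreaRect(pts*1000); print('board mm',r)
print('table z',np.median(z[300:310,220:280]),'board z',np.median(z[(l==k)&(z<.016)]))
def blob(n,m,zz):
    v,u=np.nonzero(m&roi); print(n,len(u),'uv',u.mean().round(1),v.mean().round(1),'ray',world(d,u.mean(),v.mean(),zz).round(4),'depth med',np.median(P[m&roi],0).round(4))
blob('yellow',(S>120)&(H>20)&(H<35)&(V>100)&(z>.06),.077)
blob('blue',(S>120)&(H>100)&(H<125),.11)
blob('red',(S>130)&((H<6)|(H>174))&(np.arange(400)[:,None]>240),.016)
blob('green',(S>80)&(H>60)&(H<95),.019)
blob('orange',(S>130)&(H<14)&(np.arange(400)[:,None]<170)&(np.arange(640)[None]>410),.056)
w=roi&(abs(z-.070)<.004)&(S<60)&(V>150); v,u=np.nonzero(w); print('white', len(u), cv2.minAreaRect((P[w][:,:2]*1000).astype(np.float32)))
f=roi&(abs(z-.042)<.004)&(np.arange(640)[None]<370); print('feed',cv2.minAreaRect((P[f][:,:2]*1000).astype(np.float32)))
cv2.imwrite('pics/topc.png',cv2.resize(img[110:280,300:490],None,fx=4,fy=3.5,interpolation=cv2.INTER_CUBIC))
E
python3 meas.py
```

```text
board mm ((554.6465454101562, -53.809783935546875), (280.0276794433594, 129.89263916015625), 70.13907623291016)
table z -5.47817259333474e-05 board z 0.011654385895110517
yellow 60 uv 420.1 191.8 ray [ 0.5583 -0.0993  0.077 ] depth med [ 0.558  -0.0991  0.0763]
blue 106 uv 415.3 215.7 ray [ 0.5173 -0.0847  0.11  ] depth med [ 0.5169 -0.0842  0.1146]
red 178 uv 413.9 264.1 ray [ 0.4304 -0.094   0.016 ] depth med [ 0.4302 -0.0937  0.016 ]
green 191 uv 375.0 143.0 ray [ 0.6533 -0.0299  0.019 ] depth med [ 0.6629 -0.0233  0.0187]
orange 301 uv 434.1 152.9 ray [ 0.6271 -0.1296  0.056 ] depth med [ 0.6272 -0.1297  0.0557]
white 403 ((540.3589477539062, -93.13343811035156), (35.527015686035156, 62.55217742919922), 70.48612213134766)
feed ((584.6040649414062, 29.430557250976562), (65.67140197753906, 75.63652801513672), 70.78816986083984)
```

View pics/topc.png

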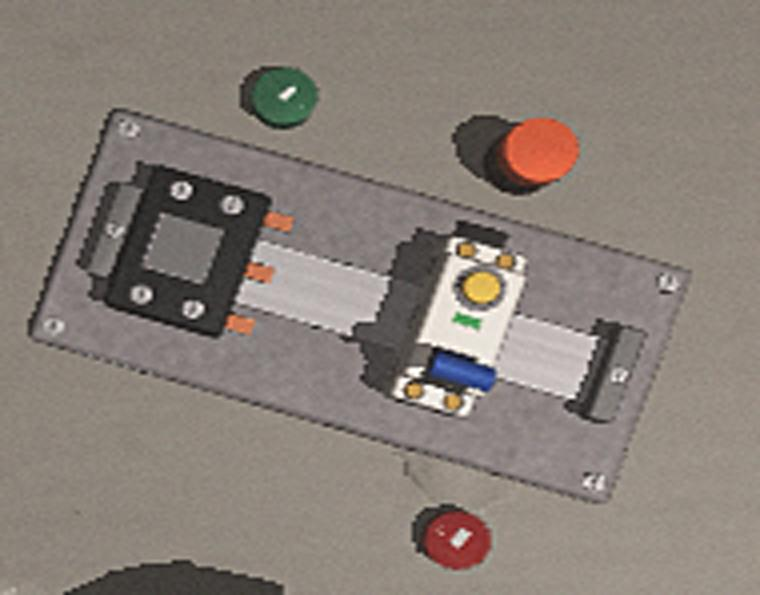

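```bash
cat >> h.py <<'E'
C=np.array([.5546,-.0538,0]); YA=np.radians(-19.86); B=R.from_euler('z',YA).as_matrix()
def tob(p): return B.T@(np.array(p)-C)
def goal(b_mm,tilt=0):
    """tool at board point (mm); tilt deg from pointing down towards +x'; jaws along board y. prints move in tool axes"""
    s=manip.get_state(); T=Rt(s); a=np.radians(tilt)
    x=np.array([np.sin(a),0,-np.cos(a)]); y=np.array([0,-1.,0]); M=B@np.stack([x,y,np.cross(x,y)],1)
    p=C+B@(np.array(b_mm)/1000)
    print('goal',p.round(4),'cm',(T.inv().apply(p-s['position'])*100).round(2),'dr',(T.inv()*R.from_matrix(M)).as_rotvec().round(3))
def show():
    s=manip.get_state(); print('t',s['clock'],'board mm',(tob(s['position'])*1000).round(1),'F board',(B.T@s['contact_force']).round(1),'w',round(s['width'],4))
E
python3 -c "
from h import *
show(); goal([0,-95,130])"
```

```text
t 0.2 board mm [-228.1 -620.5  205. ] F board [-0.2  0.1 -0.4] w 0.0853
goal [ 0.5223 -0.1431  0.13  ] cm [  7.54 -31.76 -47.67] dr [0.573 0.    0.001]
```

```bash
python3 -m creep '{"delta_pos":[[0,-2,-3],[0,-5,-7.5],[0,-8,-12],[0,-10.5,-16],[0,-13,-20],[1,-16,-24],[2,-18.5,-28],[3,-21,-32],[4,-24,-36],[5,-26.5,-40]],"dr":[[0.03,0,0],[0.1,0,0],[0.17,0,0],[0.24,0,0],[0.31,0,0],[0.38,0,0],[0.45,0,0],[0.52,0,0],[0.573,0,0],[0.573,0,0]]}' -1 40; python3 -c "
from h import *
show(); goal([0,-95,130])"
```

```text
clock: 1.2
position: [0.4602, -0.2102, 0.1552]
ee_rot: [-0.122, 0.697, -0.122, -0.696]
contact_force: [1.4, -1.8, -0.3]
width: 0.0001
t 1.2 board mm [ -35.6 -179.1  155.2] F board [ 1.9 -1.2 -0.3] w 0.0001
goal [ 0.5223 -0.1431  0.13  ] cm [ 2.52 -8.42 -3.56] dr [-0. -0. -0.]
```

```bash
python3 -m creep '{"delta_pos":[[0,-3,-1.5],[1,-6,-3],[2.5,-8.4,-3.5],[4.5,-8.4,-3.5],[7,-8.4,-3.5],[9,-8.4,-3.5],[10.2,-8.4,-3.5],[10.2,-8.4,-3.5]],"dr":[[0,0,0],[0,0,0],[0,0,0],[0,0,0],[0,0,0],[0,0,0],[0,0,0],[0,0,0]]}'; python3 -c "
from h import *
show()
d=cam('scene'); cv2.imwrite('pics/s1.png',cv2.resize(d['pixels'][130:290,260:480],None,fx=3.5,fy=3.5))"
```

```text
clock: 2.0
position: [0.5196, -0.1445, 0.0519]
ee_rot: [0.122, -0.695, 0.122, 0.698]
contact_force: [0.6, -0.2, -0.3]
width: -0.0002
t 2.0 board mm [ -2.1 -97.2  51.9] F board [ 0.6  0.1 -0.3] w -0.0002
```

View pics/s1.png

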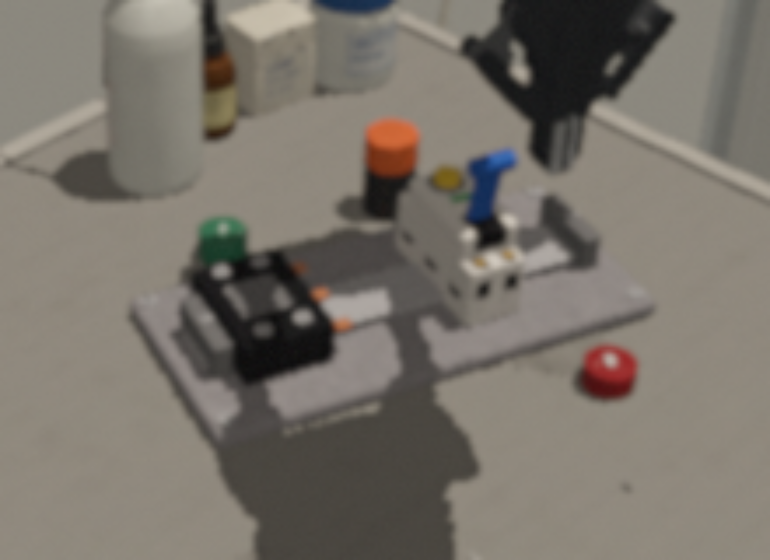

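```bash
python3 -m creep '{"delta_pos":[[-0.3,-0.3,-0.6],[-0.3,-0.8,-0.6],[-0.3,-1.3,-0.6],[-0.3,-1.8,-0.6],[-0.3,-2.3,-0.6],[-0.3,-2.8,-0.6],[-0.3,-3.3,-0.6],[-0.3,-3.8,-0.6],[-0.3,-4.3,-0.6],[-0.3,-4.8,-0.6]],"dr":[[0,0,0],[0,0,0],[0,0,0],[0,0,0],[0,0,0],[0,0,0],[0,0,0],[0,0,0],[0,0,0],[0,0,0]]}'; cat > chk.py <<'E'
from h import *
show(); d=cam('top'); P=cloud(d); h=cv2.cvtColor(d['pixels'],cv2.COLOR_BGR2HSV).astype(int)
m=(h[...,1]>120)&(h[...,0]>20)&(h[...,0]<35)&(h[...,2]>60)&(P[...,2]>.06)&(P[...,2]<.085); m[:120]=0;m[280:]=0;m[:,:300]=0;m[:,480:]=0
if m.any(): v,u=np.nonzero(m); print('button',m.sum(),(tob(world(d,u.mean(),v.mean(),.077))*1000).round(1))
m=(h[...,1]>120)&(h[...,0]>100)&(h[...,0]<125); m[:120]=0;m[280:]=0;m[:,:300]=0;m[:,480:]=0
if m.any(): Q=(P[m]-C)@B*1000; print('blue',m.sum(),np.median(Q,0).round(1),Q.min(0).round(0),Q.max(0).round(0))
E
python3 chk.py
```

```text
clock: 3.05
position: [0.543, -0.1015, 0.0565]
ee_rot: [0.122, -0.697, 0.122, 0.697]
contact_force: [0.1, -0.3, -0.3]
width: 0.0
t 3.05 board mm [  5.3 -48.8  56.5] F board [ 0.2 -0.3 -0.3] w 0.0
blue 101 [-25.1 -38.8 114.8] [-77. -51.  72.] [-15.  80. 944.]
```

```bash
python3 -c "
from h import *
d=cam('scene'); a=d['pixels'][130:290,280:460]; e=cam('top'); b=e['pixels'][120:280,310:490]
cv2.imwrite('pics/s2.png',cv2.resize(np.hstack([a,b]),None,fx=2.2,fy=3))"
```

```text
(no output)
```

View pics/s2.png

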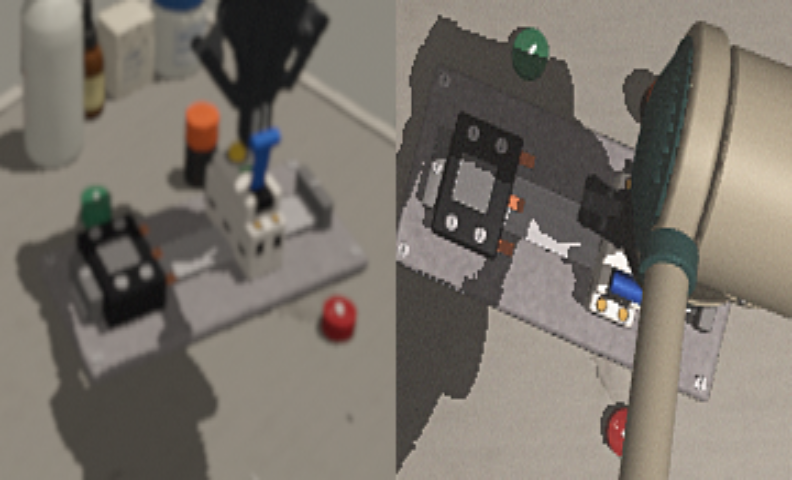

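```bash
python3 -c "
from h import *
s=manip.get_state(); show()
d=cam('scene'); P=(cloud(d)-C)@B*1000
print(proj(d,s['position']), proj(d,s['position']+[0,0,.03]))
# dark finger points between
hs=d['pixels'].astype(int).max(-1)
for z0,z1 in((57,70),(70,80),(80,90),(90,100),(100,110)):
    m=(P[...,2]>z0)&(P[...,2]<z1)&(hs<90)&(abs(P[...,0])<60)&(P[...,1]>-110)&(P[...,1]<0)
    if m.any(): print(z0,m.sum(),np.percentile(P[m],[5,50,95],0).round(0).tolist())
    w=(P[...,2]>z0)&(P[...,2]<z1)&(hs>150)&(abs(P[...,0])<60)&(P[...,1]>-110)&(P[...,1]<0)
    if w.any(): print('  w',w.sum(),np.percentile(P[w],[5,50,95],0).round(0).tolist())
"
```

```text
t 3.2 board mm [  5.2 -48.9  56.5] F board [ 0.9 -0.1 -0.5] w -0.0001
[[393.34706174 189.17914817]] [[394.47822897 176.88143188]]
57 76 [[-35.0, -49.0, 58.0], [-32.0, -41.0, 68.0], [13.0, -32.0, 70.0]]
  w 55 [[-32.0, -57.0, 66.0], [-17.0, -32.0, 68.0], [-6.0, -24.0, 70.0]]
70 33 [[-30.0, -47.0, 70.0], [-22.0, -39.0, 73.0], [16.0, -32.0, 79.0]]
  w 5 [[-27.0, -48.0, 70.0], [-18.0, -34.0, 71.0], [-6.0, -33.0, 77.0]]
80 25 [[-25.0, -43.0, 82.0], [-24.0, -38.0, 87.0], [-1.0, -33.0, 89.0]]
90 38 [[-27.0, -43.0, 92.0], [-23.0, -36.0, 96.0], [8.0, -33.0, 99.0]]
100 66 [[-29.0, -60.0, 101.0], [-4.0, -38.0, 106.0], [5.0, -28.0, 110.0]]
```

```bash
python3 -c "
from h import *
d=cam('scene')
f=lambda p: proj(d,C+B@(np.array(p)/1000)).round(1)
print('old tcp',f([-2.1,-97.2,51.9]))
print('btn pred',f([19,-41.7,77]),'top face corners',[f([a,b,70]) for a in(-32,32) for b in (-59.7,-23.7)])
P=(cloud(d)-C)@B*1000
for u,v in((388,150),(392,160),(392,170),(392,174),(395,170),(398,160),(398,165),(389,170)): print(u,v,P[v,u].round(0),d['pixels'][v,u])
e=cam('wrist'); cv2.imwrite('pics/w3.png',e['pixels']); print((tob(-e['R'].T@e['t'])*1000).round(0))
"
```

```text
old tcp [[415.6 187.1]]
btn pred [[387.5 178.1]] top face corners [array([[408.3, 192.4]]), array([[392.2, 197. ]]), array([[391.8, 175.5]]), array([[376.3, 179.7]])]
388 150 [ 10. -32. 150.] [33 34 36]
392 160 [ -2. -35. 134.] [26 25 24]
392 170 [ -1. -38. 109.] [26 24 24]
392 174 [ -1. -39. 100.] [26 24 25]
395 170 [ -4. -43. 110.] [66 69 71]
398 160 [ -8. -45. 135.] [25 25 24]
398 165 [-10. -45. 124.] [41 41 42]
389 170 [  7. -36. 105.] [48 53 56]
[ 82. -51. 225.]
```

View pics/w3.png

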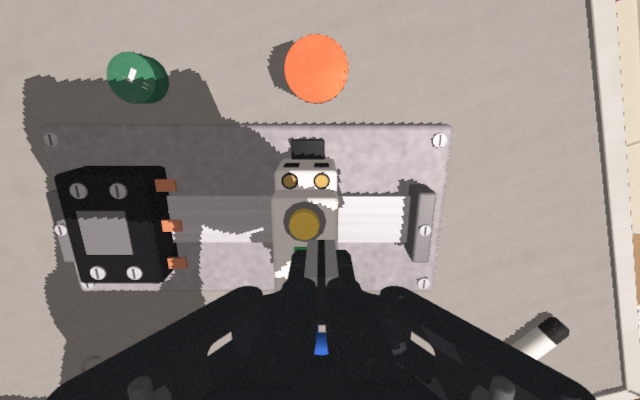

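```bash
cat > tip.py <<'E'
from h import *
show(); s=manip.get_state()
e=cam('wrist'); P=(cloud(e)-C)@B*1000; print('tcp px',proj(e,s['position']).round(0), 'depth valid',(e['depth']>0).mean())
for u,v in((312,243),(325,243),(340,255),(325,260),(325,280),(305,225),(310,247),(60,180),(320,340)): print(u,v,P[v,u].round(1),e['pixels'][v,u],e['depth'][v,u].round(3))
for b in ([19,-41.7,77],[0,55,42],[65,-140,12]): print(b,proj(e,C+B@(np.array(b)/1000)).round(0))
E
python3 tip.py
```

```text
t 3.35 board mm [  5.3 -49.4  56.5] F board [-0.1 -0.3 -0.4] w -0.0
tcp px [[319. 236.]] depth valid 0.99602734375
312 243 [ 17.  -46.6  90.1] [97 97 99] 0.148
325 243 [ 16.9 -52.7  89.8] [86 84 86] 0.149
340 255 [ 13.1 -59.6  94.7] [34 32 33] 0.145
325 260 [ 17.1 -52.5 106.7] [85 83 87] 0.132
325 280 [ 16.1 -52.4 120.5] [80 80 83] 0.12
305 225 [ 21.1 -42.7  77.8] [ 53 122 152] 0.159
310 247 [ 17.  -45.8  94.3] [ 97  97 101] 0.144
60 180 [ 35.7 105.8  43. ] [22 23 21] 0.188
320 340 [-19.3 -50.4 112.2] [132  70  37] 0.138
[19, -41.7, 77] [[303. 228.]]
[0, 55, 42] [[155. 234.]]
[65, -140, 12] [[455. 126.]]
```

```bash
python3 - <<'E'
from h import *
e=cam('wrist'); P=(cloud(e)-C)@B*1000
for u in (312,318,325,333,345):
  print(u,[(v,P[v,u].round(0).astype(int).tolist()) for v in range(228,262,3)])
for z in (56,70,86): print(z,proj(e,C+B@(np.array([16.5,-49.4,z])/1000)).round(0),proj(e,C+B@(np.array([-6,-49.4,z])/1000)).round(0))
d=cam('scene'); Q=(cloud(d)-C)@B*1000
for u in (388,391,394,397): print(u,[(v,Q[v,u].round(0).astype(int).tolist()) for v in range(168,190,2)])
E
```

```text
312 [(228, [19, -46, 78]), (231, [18, -46, 78]), (234, [16, -46, 78]), (237, [14, -46, 76]), (240, [17, -47, 87]), (243, [17, -47, 91]), (246, [17, -47, 94]), (249, [17, -47, 97]), (252, [17, -47, 100]), (255, [17, -47, 102]), (258, [17, -47, 104]), (261, [18, -47, 109])]
318 [(228, [17, -49, 71]), (231, [15, -49, 72]), (234, [13, -49, 71]), (237, [11, -49, 70]), (240, [17, -49, 87]), (243, [17, -49, 91]), (246, [17, -50, 94]), (249, [17, -50, 96]), (252, [17, -50, 100]), (255, [17, -50, 102]), (258, [17, -50, 105]), (261, [17, -50, 107])]
325 [(228, [16, -53, 70]), (231, [15, -53, 71]), (234, [13, -53, 71]), (237, [11, -53, 70]), (240, [18, -53, 88]), (243, [17, -53, 91]), (246, [17, -53, 93]), (249, [17, -53, 97]), (252, [17, -53, 100]), (255, [17, -53, 102]), (258, [17, -53, 105]), (261, [17, -53, 107])]
333 [(228, [17, -57, 71]), (231, [15, -57, 71]), (234, [13, -57, 70]), (237, [11, -57, 71]), (240, [17, -57, 88]), (243, [17, -57, 90]), (246, [82, -51, 225]), (249, [17, -56, 96]), (252, [18, -56, 100]), (255, [17, -56, 102]), (258, [17, -56, 105]), (261, [17, -56, 108])]
345 [(2
[... 672 characters left out ...]
 106]), (174, [1, -37, 99]), (176, [-2, -36, 97]), (178, [-2, -36, 92]), (180, [19, -50, 70]), (182, [12, -46, 71]), (184, [5, -42, 71]), (186, [1, -40, 70]), (188, [-5, -36, 70])]
394 [(168, [-3, -41, 115]), (170, [-4, -41, 110]), (172, [-3, -41, 106]), (174, [-3, -42, 100]), (176, [-26, -27, 114]), (178, [-27, -27, 110]), (180, [-25, -29, 104]), (182, [-4, -43, 82]), (184, [4, -49, 70]), (186, [-21, -33, 86]), (188, [-23, -32, 83])]
397 [(168, [-6, -46, 115]), (170, [-6, -46, 111]), (172, [-10, -44, 109]), (174, [-6, -47, 101]), (176, [-28, -33, 114]), (178, [-31, -31, 111]), (180, [-30, -32, 106]), (182, [-26, -36, 98]), (184, [-27, -35, 94]), (186, [-25, -37, 87]), (188, [-25, -37, 82])]
```

The wrist and scene depths agree that the shut fingertips are at z≈87 mm. The reported TCP is 56 mm, so the real tip is about 30 mm short of it along the tool, and the fingers passed above the breaker. The breaker has not moved. I'll back out, go 35 mm lower, and allow for the offset.

```bash
python3 -m creep '{"delta_pos":[[0,2,0],[0,4,0],[0,4.4,0],[0.5,4.4,0],[1.5,4.4,0],[2.5,4.4,0],[3.3,4.4,0],[3.3,4.4,0]],"dr":[[0,0,0],[0,0,0],[0,0,0],[0,0,0],[0,0,0],[0,0,0],[0,0,0],[0,0,0]]}'; python3 - <<'E'
from h import *
show(); e=cam('wrist'); P=(cloud(e)-C)@B*1000
print([(v,P[v,318].round(0).astype(int).tolist()) for v in range(228,256,3)])
E
```

```text
clock: 4.3
position: [0.5267, -0.1423, 0.0217]
ee_rot: [0.122, -0.695, 0.121, 0.698]
contact_force: [-0.2, 0.9, -0.5]
width: -0.0004
t 4.3 board mm [  3.8 -92.7  21.7] F board [-0.5  0.8 -0.5] w -0.0004
[(228, [8, -92, 20]), (231, [6, -92, 19]), (234, [4, -92, 20]), (237, [2, -92, 20]), (240, [15, -93, 51]), (243, [16, -93, 56]), (246, [16, -93, 59]), (249, [15, -93, 61]), (252, [16, -93, 66]), (255, [15, -93, 67])]
```

```bash
python3 -m creep '{"delta_pos":[[0,-1,0],[0,-1.5,0],[0,-2,0],[0,-2.5,0],[0,-3,0],[0,-3.5,0],[0,-4,0],[0,-4.5,0],[0,-5,0],[0,-5.5,0]],"dr":[[0,0,0],[0,0,0],[0,0,0],[0,0,0],[0,0,0],[0,0,0],[0,0,0],[0,0,0],[0,0,0],[0,0,0]]}'; python3 chk.py
```

```text
clock: 5.35
position: [0.5468, -0.0913, 0.0235]
ee_rot: [-0.122, 0.697, -0.122, -0.696]
contact_force: [-0.2, -0.8, 1.1]
width: 0.0002
t 5.35 board mm [  5.4 -37.9  23.5] F board [ 0.1 -0.8  1.1] w 0.0002
button 1 [25.7 -3.4 77. ]
blue 95 [-25.6  -5.1 114.4] [-30. -19.  75.] [-15.   6. 119.]
```

```bash
python3 -m creep '{"delta_pos":[[0,-0.5,0],[0,-1,0],[0,-1.5,0],[0,-2,0],[0,-2.5,0],[0,-3,0],[0,-3.3,0],[0,-3.6,0],[0,-3.8,0],[0,-4.0,0]],"dr":[[0,0,0],[0,0,0],[0,0,0],[0,0,0],[0,0,0],[0,0,0],[0,0,0],[0,0,0],[0,0,0],[0,0,0]]}'; python3 -c "
from h import *
show()"
```

```text
clock: 6.4
position: [0.5592, -0.0561, 0.0235]
ee_rot: [0.12, -0.696, 0.123, 0.697]
contact_force: [-2.5, -5.2, -0.4]
width: -0.0003
t 6.4 board mm [ 5.1 -0.6 23.5] F board [-0.6 -5.8 -0.4] w -0.0003
```

Detent engaged (−5.8 N). I'll push on gently.

```bash
python3 -m creep '{"delta_pos":[[0,-0.2,0],[0,-0.4,0],[0,-0.6,0],[0,-0.7,0],[0,-0.8,0],[0,-0.9,0],[0,-0.9,0]],"dr":[[0,0,0],[0,0,0],[0,0,0],[0,0,0],[0,0,0],[0,0,0],[0,0,0]]}'; python3 chk.py
```

```text
clock: 7.1
position: [0.5611, -0.051, 0.0235]
ee_rot: [0.117, -0.696, 0.124, 0.698]
contact_force: [-5.1, -18.6, 2.2]
width: -0.0002
t 7.1 board mm [ 5.1  4.8 23.5] F board [  1.5 -19.2   2.2] w -0.0002
blue 2 [-29.6  47.  113.2] [-30.  47. 111.] [-29.  47. 115.]
```

```bash
python3 -m creep '{"delta_pos":[[0,0.5,0],[0,1.5,0],[0,2.5,0],[-2,3.5,0],[-5,3.5,0],[-8,3.5,0],[-10,3.5,0],[-10,3.5,0],[-10,3.5,0]],"dr":[[0,0,0],[0,0,0],[0,0,0],[0,0,0],[0,0,0],[0,0,0],[0,0,0],[0,0,0],[0,0,0]]}'; cat > w.py <<'E'
from h import *
import sys
show(); e=cam('wrist'); P=(cloud(e)-C)@B*1000; h=cv2.cvtColor(e['pixels'],cv2.COLOR_BGR2HSV).astype(int)
m=(h[...,1]>120)&(h[...,0]>20)&(h[...,0]<35)&(abs(P[...,2]-75)<7)
if m.any(): v,u=np.nonzero(m); print('button',m.sum(),P[m].mean(0).round(1),(tob(world(e,u.mean(),v.mean(),.077))*1000).round(1))
m=(h[...,1]>120)&(h[...,0]>100)&(h[...,0]<125)&(abs(P[...,1]-37)<60)&(P[...,2]>40)&(P[...,2]<140)
if m.any(): print('blue',m.sum(),np.percentile(P[m],[2,50,98],0).round(0).tolist())
w=(abs(P[...,2]-70)<3)&(h[...,1]<60)&(h[...,2]>100)&(abs(P[...,0])<40)
if w.any(): print('white y',np.percentile(P[w][:,1],[1,99]).round(1),'x',np.percentile(P[w][:,0],[1,99]).round(1))
if len(sys.argv)>1: cv2.imwrite(f'pics/{sys.argv[1]}.png',e['pixels'])
E
python3 w.py
```

```text
clock: 8.05
position: [0.5512, -0.0782, 0.1234]
ee_rot: [-0.122, 0.697, -0.122, -0.696]
contact_force: [0.7, -0.7, 0.4]
width: 0.0001
t 8.05 board mm [  5.1 -24.2 123.4] F board [ 0.9 -0.4  0.4] w 0.0001
button 357 [21.  34.4 76.9] [21.  34.4 77. ]
blue 1418 [[-27.0, 22.0, 71.0], [-19.0, 34.0, 109.0], [-14.0, 46.0, 117.0]]
white y [17.5 52.4] x [-28.9  32.9]
```

```bash
python3 - <<'E'
from h import *
for n in('wrist','top'):
    e=cam(n); P=(cloud(e)-C)@B*1000; v=e['pixels'].max(-1)
    m=(abs(P[...,2]-42)<2.5)&(v<90)&(P[...,1]>40)&(P[...,1]<120)&(abs(P[...,0])<45)
    if m.any(): print(n,'feed',m.sum(),np.percentile(P[m][:,:2],[1,50,99],0).round(1).tolist())
    if n=='wrist': cv2.imwrite('pics/w4.png',e['pixels'])
E
python3 chk.py
```

```text
wrist feed 3953 [[-34.5, 58.4], [9.3, 82.6], [38.7, 110.2]]
top feed 974 [[-37.1, 56.3], [1.3, 81.1], [36.7, 110.8]]
t 8.2 board mm [  4.1 -24.3 122. ] F board [-0.7  0.7  0.3] w -0.0
button 22 [18.5 35.6 77. ]
blue 111 [-24.9  35.6 114.6] [-31.  24.  69.] [-14.  48. 118.]
```

View pics/w4.png

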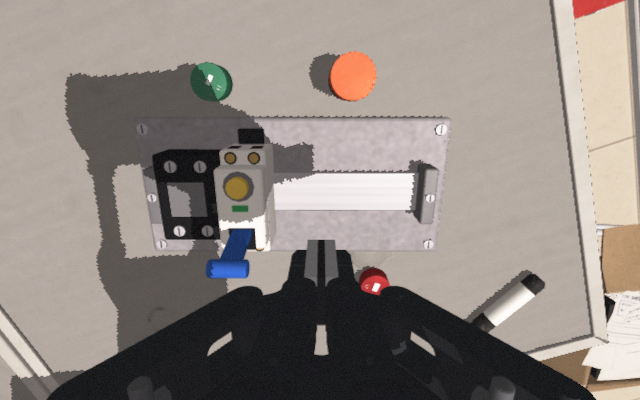

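The wrist view shows the breaker (217–273, 145–250) against the feed block with the lever up. The button measures y'≈35 to 35.6, against 37 expected, so I'll push once more, harder, to be sure it is at the stop.

```bash
python3 -m creep '{"delta_pos":[[4,0,0],[8,0,0],[10,0,0],[10,0,0],[10,-1.5,0],[10,-2,0],[10,-2.4,0],[10,-2.6,0],[10,-2.8,0],[10,-2.8,0]],"dr":[[0,0,0],[0,0,0],[0,0,0],[0,0,0],[0,0,0],[0,0,0],[0,0,0],[0,0,0],[0,0,0],[0,0,0]]}'; python3 -c "
from h import *
show()"; python3 -m creep '{"delta_pos":[[0,-0.2,0],[0,-0.4,0],[0,-0.7,0],[0,-0.9,0],[0,-0.9,0]],"dr":[[0,0,0],[0,0,0],[0,0,0],[0,0,0],[0,0,0]]}'; python3 -c "
from h import *
show()"
```

```text
clock: 9.25
position: [0.561, -0.0519, 0.0239]
ee_rot: [-0.122, 0.697, -0.122, -0.696]
contact_force: [-0.7, -0.2, 0.1]
width: -0.0002
t 9.25 board mm [ 5.4  4.  23.9] F board [-0.6 -0.4  0.1] w -0.0002
clock: 9.75
position: [0.5612, -0.0511, 0.0239]
ee_rot: [0.115, -0.696, 0.125, 0.698]
contact_force: [-8.2, -21.5, 5.8]
width: -0.0002
t 9.75 board mm [ 5.3  4.8 23.9] F board [ -0.4 -23.    5.8] w -0.0002
```

```bash
python3 -m creep '{"delta_pos":[[0,0.8,0],[0,2,0],[0,3.2,0],[-4,3.2,0],[-8,3.2,0],[-8,1,-0.7],[-8,-1,-1.4],[-8,-2.2,-1.4],[-8,-2.2,-1.4],[-8,-2.2,-1.4]],"dr":[[0,0,0],[0,0,0],[0,0,0],[0,0,0],[0,0,0],[0,0,0],[0,0,0],[0,0,0],[0,0,0],[0,0,0]]}'; python3 w.py; python3 -c "
from h import *
goal([19.5,35.3,51.5])
e=cam('wrist');P=(cloud(e)-C)@B*1000
print([(v,P[v,u].round(0).astype(int).tolist()) for u in(312,330) for v in range(234,256,3)])"
```

```text
clock: 10.75
position: [0.5835, -0.0278, 0.1029]
ee_rot: [0.121, -0.696, 0.122, 0.697]
contact_force: [-0.2, 0.1, 0.6]
width: -0.0002
t 10.75 board mm [ 18.3  34.3 102.9] F board [-0.3  0.1  0.6] w -0.0002
button 415 [21.1 35.1 76.7] [21.2 35.1 77. ]
blue 4 [[18.0, 60.0, 42.0], [22.0, 74.0, 42.0], [33.0, 90.0, 43.0]]
white y [17.7 52.8] x [-6.6 32.9]
goal [ 0.5849 -0.0272  0.0515] cm [ 5.15 -0.13 -0.11] dr [ 0.001  0.001 -0.001]
[(234, [5, 39, 71]), (237, [3, 39, 70]), (240, [31, 37, 134]), (243, [31, 37, 137]), (246, [31, 37, 141]), (249, [30, 37, 142]), (252, [31, 37, 147]), (255, [31, 37, 149]), (234, [5, 26, 71]), (237, [3, 26, 70]), (240, [30, 28, 134]), (243, [30, 28, 137]), (246, [30, 28, 139]), (249, [30, 29, 143]), (252, [30, 29, 146]), (255, [31, 29, 149])]
```

```bash
python3 -m creep '{"delta_pos":[[1.5,-0.1,-0.1],[3.5,-0.1,-0.1],[4.9,-0.1,-0.1],[5.2,-0.1,-0.1],[5.4,-0.1,-0.1],[5.5,-0.1,-0.1],[5.6,-0.1,-0.1],[5.6,-0.1,-0.1]],"dr":[[0,0,0],[0,0,0],[0,0,0],[0,0,0],[0,0,0],[0,0,0],[0,0,0],[0,0,0]]}'; python3 -c "
from h import *
show()"
```

```text
clock: 11.65
position: [0.5862, -0.0273, 0.0481]
ee_rot: [-0.122, 0.697, -0.122, -0.696]
contact_force: [-1.3, -1.0, 1.5]
width: -0.0001
t 11.65 board mm [20.8 35.7 48.1] F board [-0.9 -1.3  1.5] w -0.0001
```

```bash
python3 -m creep '{"delta_pos":[[0.15,0,0],[0.3,0,0],[0.4,0,0],[0.4,0,0]],"dr":[[0,0,0],[0,0,0],[0,0,0],[0,0,0]]}'; python3 chk.py
```

```text
clock: 12.05
position: [0.5864, -0.0273, 0.0451]
ee_rot: [-0.122, 0.697, -0.122, -0.696]
contact_force: [-2.7, -0.7, 11.5]
width: 0.0001
t 12.05 board mm [20.9 35.7 45.1] F board [-2.3 -1.6 11.5] w 0.0001
blue 173 [-50.5  33.7  73.3] [-68.  23.  66.] [-32.  42.  83.]
```

Lever dropped: blue now spans x' −68…−32 at z≈73. Now I'll raise and go round to the robot side with the tool tilted 45°.

```bash
python3 -m creep '{"delta_pos":[[-2,0,0],[-5,0,0],[-9,0,0],[-9,0,3],[-9,0,6],[-9,0,9],[-8,0,12.5],[-6,0,12.5],[-3.5,0,12.5],[-3.5,0,12.5]],"dr":[[0,0,0],[0,0,0],[0,0.08,0],[0,0.22,0],[0,0.36,0],[0,0.5,0],[0,0.64,0],[0,0.785,0],[0,0.785,0],[0,0.785,0]]}'; python3 w.py w5; python3 -c "
from h import *
goal([-54,35.5,28],45)
s=manip.get_state(); e=cam('wrist'); print('cam in tool',Rt(s).inv().apply(-e['R'].T@e['t']-s['position']).round(4)); P=(cloud(e)-C)@B*1000
print([(v,P[v,u].round(0).astype(int).tolist()) for u in(312,330) for v in range(237,256,4)])"
```

```text
clock: 13.1
position: [0.4455, -0.0723, 0.1381]
ee_rot: [-0.007, 0.905, -0.141, -0.402]
contact_force: [32.7, 44.6, 9.5]
width: -0.0001
t 13.1 board mm [-96.4 -54.5 138.1] F board [15.6 53.   9.5] w -0.0001
button 233 [18.6 34.4 76.8] [18.4 34.4 77. ]
blue 971 [[-68.0, 22.0, 69.0], [-56.0, 34.0, 74.0], [-31.0, 46.0, 79.0]]
white y [17.5 52.4] x [-30.7  31. ]
goal [ 0.5159 -0.0021  0.028 ] cm [ 10.71 -10.65   2.38] dr [ 0.116  0.044 -0.033]
cam in tool [-0.168   0.0017 -0.0767]
[(237, [-63, -67, 10]), (241, [-115, -59, 163]), (245, [-118, -59, 167]), (249, [-121, -59, 170]), (253, [-123, -58, 173]), (237, [-63, -84, 13]), (241, [-115, -67, 166]), (245, [-117, -67, 168]), (249, [-120, -67, 172]), (253, [-123, -66, 173])]
```

View pics/w5.png

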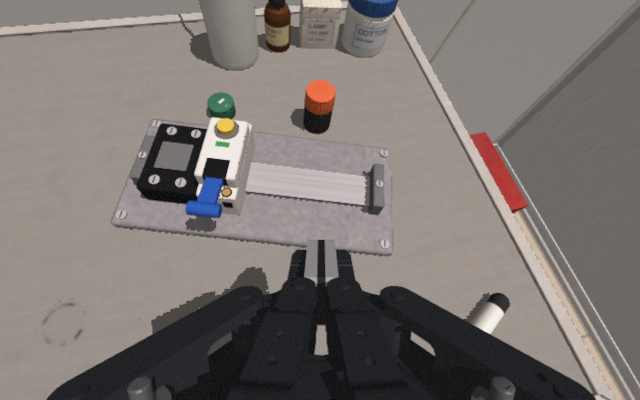

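```bash
python3 -c "
from h import *
show(); s=manip.get_state(); print(s['qpos'].round(3),s['qd'].round(3),s['effort'].round(1),s['moment'].round(2),Rt(s).as_matrix().round(2))
d=cam('scene'); cv2.imwrite('pics/s6.png',d['pixels'])
show()"
```

```text
t 13.2 board mm [-99.9 -60.2 135.3] F board [ 0.6  0.1 -0.8] w -0.0
[-0.239 -0.113  2.471 -1.175  0.11   2.703] [ 0.074  0.029 -0.094 -0.047 -0.087  0.014] [ -1.1 -13.1 -19.8  -0.3  -0.8  -0.1] [ 0.12  0.29 -0.01] [[ 0.63 -0.27 -0.73]
 [-0.26 -0.96  0.14]
 [-0.73  0.1  -0.67]]
t 13.25 board mm [-97.1 -57.3 137.3] F board [0.8 0.7 0.8] w -0.0002
```

View pics/s6.png

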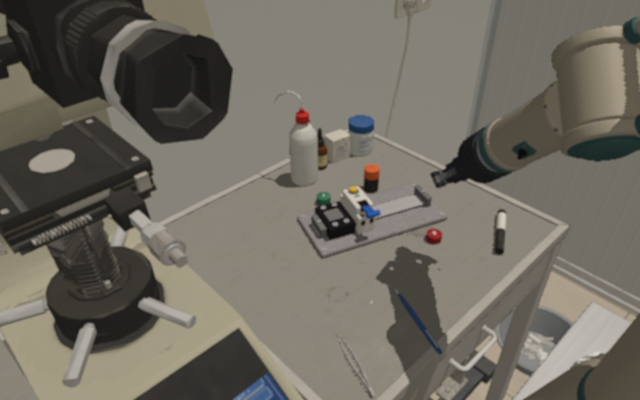

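The arm is at the wrist's joint limit (j5 = 0.11, forearm in line with the tool), so a 45° tilt is not available here. The contact force is now about 0 and nothing was touched. In the view the breaker (345,205) is home with the lever down. I'll return to a vertical tool and grip the bar by its flat ends instead.

```bash
python3 -c "
from h import *
show(); goal([-97,-57,150],0); goal([-63,36,125],0)"
```

```text
t 13.25 board mm [-97.1 -57.3 137.3] F board [0.8 0.7 0.8] w -0.0002
goal [ 0.444  -0.0745  0.15  ] cm [-0.92  0.09 -0.87] dr [ 0.109 -0.748 -0.068]
goal [0.5076 0.0015 0.125 ] cm [ 3.01 -9.13 -2.8 ] dr [ 0.109 -0.748 -0.068]
```

```bash
python3 -m creep '{"delta_pos":[[-0.4,0,-0.4],[-0.9,0,-0.9],[-0.9,0,-0.9],[-0.9,0,-0.9],[-0.9,0,-0.9],[-0.9,0,-0.9],[-0.9,0,-0.9],[-0.9,0,-0.9]],"dr":[[0.01,-0.1,-0.01],[0.03,-0.2,-0.02],[0.04,-0.3,-0.03],[0.06,-0.4,-0.04],[0.07,-0.5,-0.05],[0.09,-0.6,-0.06],[0.109,-0.748,-0.068],[0.109,-0.748,-0.068]]}'; python3 -c "
from h import *
show(); goal([-97,-57,150],0); goal([-63,36,125],0); print(manip.get_state()['qpos'].round(3))"
```

```text
clock: 14.05
position: [0.452, -0.0727, 0.1525]
ee_rot: [-0.119, 0.698, -0.12, -0.695]
contact_force: [-0.5, 0.3, 0.6]
width: 0.0001
t 14.05 board mm [-90.1 -52.6 152.5] F board [-0.6  0.2  0.6] w 0.0001
goal [ 0.444  -0.0745  0.15  ] cm [0.25 0.44 0.69] dr [ 0.006 -0.004  0.   ]
goal [0.5076 0.0015 0.125 ] cm [ 2.76 -8.84 -2.76] dr [ 0.006 -0.004  0.   ]
[-0.312  0.136  1.83  -0.     1.171  1.599]
```

```bash
python3 -m creep '{"delta_pos":[[0,-2,-0.8],[0.5,-4,-1.5],[1,-6,-2.2],[1.5,-8,-2.8],[2,-8.8,-2.8],[2.7,-8.8,-2.8],[2.7,-8.8,-2.8],[2.7,-8.8,-2.8]],"dr":[[0,0,0],[0,0,0],[0,0,0],[0,0,0],[0,0,0],[0,0,0],[0,0,0],[0,0,0]]}' 0.18 25; python3 w.py w7; python3 chk.py
```

```text
clock: 14.85
position: [0.5027, 0.001, 0.1239]
ee_rot: [-0.12, 0.697, -0.121, -0.696]
contact_force: [-1.5, 0.2, 1.1]
width: 0.0507
t 14.85 board mm [-67.4  33.9 123.9] F board [-1.5 -0.4  1.1] w 0.0507
button 459 [20.1 35.2 77.4] [20.1 35.2 77. ]
blue 1191 [[-65.0, 24.0, 69.0], [-52.0, 35.0, 74.0], [-32.0, 46.0, 79.0]]
white y [17.7 52.7] x [-29.3  32.2]
t 14.9 board mm [-67.1  33.8 124.2] F board [ 0.5 -0.1  0.3] w 0.0507
button 56 [19.5 35.5 77. ]
```

View pics/w7.png

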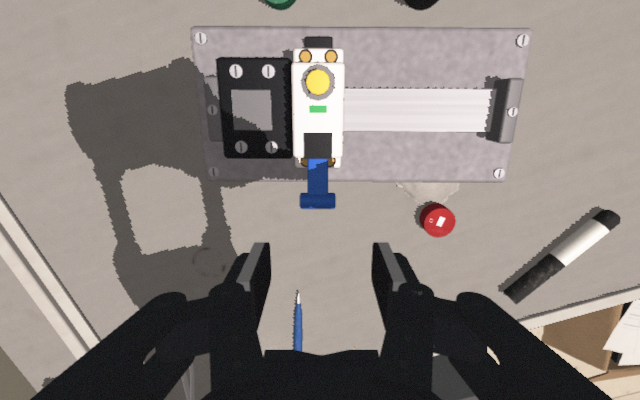

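```bash
python3 - <<'E'
from h import *
show(); e=cam('wrist'); P=(cloud(e)-C)@B*1000; h=cv2.cvtColor(e['pixels'],cv2.COLOR_BGR2HSV).astype(int)
m=(h[...,1]>120)&(h[...,0]>100)&(h[...,0]<125)&(abs(P[...,1]-37)<40)&(P[...,2]>60)&(P[...,2]<90)&(P[...,0]<-57)
print('bar',m.sum(),P[m].min(0).round(1),P[m].max(0).round(1),np.percentile(P[m],[3,97],0).round(1))
for v in (250,258,266): 
    r=P[v]; k=(r[:,2]>130)&(abs(r[:,1]-35)<60); a=r[k&(r[:,1]>35)]; b=r[k&(r[:,1]<35)]
    if len(a) and len(b): print(v,'inner +y',a[:,1].min().round(1),'inner -y',b[:,1].max().round(1),'tip z',a[:,2].min().round(0),'x',np.median(a[:,0]).round(0))
goal([-63,36,60])
E
```

```text
t 14.95 board mm [-67.   33.8 124.4] F board [-0.1  0.3 -0.5] w 0.0504
bar 433 [-66.3  22.9  74.2] [-57.   47.   80.2] [[-65.9  23.7  75.7]
 [-57.2  46.2  79.7]]
250 inner +y 57.6 inner -y 32.7 tip z 154.0 x -55.0
258 inner +y 57.6 inner -y 32.7 tip z 156.0 x -57.0
266 inner +y 57.5 inner -y 32.7 tip z 158.0 x -59.0
goal [0.5076 0.0015 0.06  ] cm [ 6.45 -0.22 -0.37] dr [ 0.004 -0.003 -0.001]
```

```bash
python3 -m creep '{"delta_pos":[[2,-0.28,-0.4],[4.5,-0.28,-0.4],[7,-0.28,-0.4],[8.8,-0.28,-0.4],[9.7,-0.28,-0.4],[9.7,-0.28,-0.4],[9.7,-0.28,-0.4]],"dr":[[0,0,0],[0,0,0],[0,0,0],[0,0,0],[0,0,0],[0,0,0],[0,0,0]]}'; python3 - <<'E'
from h import *
show(); d=cam('scene'); e=cam('wrist'); cv2.imwrite('pics/w8.png',np.hstack([e['pixels'][150:400,150:490],cv2.resize(d['pixels'][150:260,300:450],(340,250))]))
E
```

```text
clock: 15.7
position: [0.5088, 0.0022, 0.0278]
ee_rot: [-0.12, 0.698, -0.121, -0.696]
contact_force: [0.4, -0.1, 0.6]
width: 0.0501
t 15.7 board mm [-62.1  37.1  27.8] F board [0.4 0.  0.6] w 0.0501
```

View pics/w8.png

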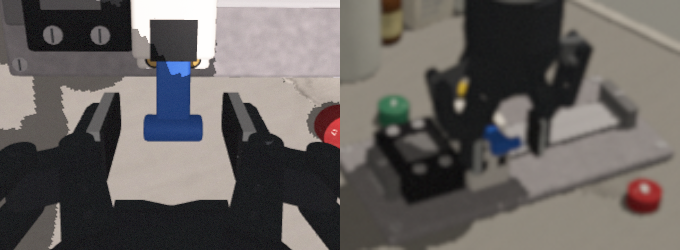

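Fingers straddle the bar (145–203, row 128), with the gap's middle about 1 mm to the feed side of it, as intended. Closing.

```bash
python3 -m creep '{"delta_pos":[[0,0,0],[0,0,0],[0,0,0],[0,0,0],[0,0,0],[0,0,0]],"dr":[[0,0,0],[0,0,0],[0,0,0],[0,0,0],[0,0,0],[0,0,0]]}' -1 30; python3 w.py
```

```text
clock: 16.4
position: [0.5083, 0.0019, 0.0277]
ee_rot: [-0.119, 0.698, -0.121, -0.696]
contact_force: [-2.3, -3.8, 6.0]
width: 0.025
t 16.4 board mm [-62.5  36.7  27.7] F board [-0.9 -4.3  6. ] w 0.025
button 1499 [20.2 35.  77.3] [20.2 35.  77. ]
blue 3299 [[-65.0, 24.0, 69.0], [-53.0, 35.0, 74.0], [-32.0, 47.0, 79.0]]
white y [17.6 52.5] x [-28.8  32.3]
```

```bash
python3 -m creep '{"delta_pos":[[-0.35,0,-0.1],[-0.7,0,-0.2],[-1.05,0,-0.3],[-1.35,0,-0.5],[-1.65,0,-0.7],[-1.95,0,-0.9],[-2.25,0,-1.13],[-2.5,0,-1.37],[-2.5,0,-1.37]],"dr":[[0,0,0],[0,0,0],[0,0,0],[0,0,0],[0,0,0],[0,0,0],[0,0,0],[0,0,0],[0,0,0]]}'; python3 w.py
```

```text
clock: 17.35
position: [0.5193, -0.002, 0.0522]
ee_rot: [0.12, -0.696, 0.121, 0.697]
contact_force: [-5.3, -3.9, -2.3]
width: 0.0248
t 17.35 board mm [-50.8  36.7  52.2] F board [-3.6 -5.4 -2.3] w 0.0248
button 961 [20.2 35.1 77.3] [20.3 35.1 77. ]
blue 3436 [[-55.0, 24.0, 71.0], [-43.0, 35.0, 88.0], [-21.0, 47.0, 98.0]]
white y [17.7 52.6] x [-28.7  32.5]
```

```bash
python3 -m creep '{"delta_pos":[[-0.3,0,-0.37],[-0.6,0,-0.75],[-0.83,0,-1.2],[-1.03,0,-1.6],[-1.18,0,-2.05],[-1.3,0,-2.5],[-1.33,0,-2.8],[-1.35,0,-3.1],[-1.35,0,-3.3],[-1.35,0,-3.3]],"dr":[[0,0,0],[0,0,0],[0,0,0],[0,0,0],[0,0,0],[0,0,0],[0,0,0],[0,0,0],[0,0,0],[0,0,0]]}'; python3 w.py
```

```text
clock: 18.4
position: [0.5509, -0.0132, 0.068]
ee_rot: [-0.119, 0.697, -0.121, -0.697]
contact_force: [-8.7, -3.2, 11.4]
width: 0.0244
t 18.4 board mm [-17.2  36.9  68. ] F board [-7.1 -5.9 11.4] w 0.0244
button 624 [20.4 35.1 73.3] [21.3 35.1 77. ]
blue 2765 [[-32.0, 24.0, 71.0], [-24.0, 35.0, 104.0], [-15.0, 47.0, 115.0]]
white y [17.8 52.5] x [-27.8  32.8]
```

```bash
python3 -m creep '{"delta_pos":[[0,0,-0.2],[0,0,-0.2],[0,0,0.1],[0,0,0.4],[0,0,0.6],[0,0,0.6]],"dr":[[0,0,0],[0,0,0],[0,0,0],[0,0,0],[0,0,0],[0,0,0]]}'; python3 w.py
```

```text
clock: 19.05
position: [0.5459, -0.0115, 0.0657]
ee_rot: [-0.119, 0.697, -0.121, -0.696]
contact_force: [-2.3, -4.6, -4.1]
width: 0.0231
t 19.05 board mm [-22.6  36.9  65.7] F board [-0.6 -5.1 -4.1] w 0.0231
button 661 [20.4 35.1 74.1] [21.1 35.1 77. ]
blue 2944 [[-39.0, 24.0, 71.0], [-30.0, 35.0, 101.0], [-16.0, 46.0, 113.0]]
white y [17.7 52.6] x [-27.3  32.7]
```

The bar slipped in the pads: it sits 10+ mm in front of the tool, so it isn't latched. I'll reopen, go back down the arc and regrip harder.

```bash
python3 -m creep '{"delta_pos":[[0,0,0],[0,0,0],[0,0,0],[0,0,0.5],[0.4,0,1.5],[1,0,2.5],[2,0,3.4],[3,0,3.9],[3.8,0,4.1],[3.8,0,4.1]],"dr":[[0,0,0],[0,0,0],[0,0,0],[0,0,0],[0,0,0],[0,0,0],[0,0,0],[0,0,0],[0,0,0],[0,0,0]]}' 0.18; python3 w.py; python3 - <<'E'
from h import *
e=cam('wrist'); P=(cloud(e)-C)@B*1000; h=cv2.cvtColor(e['pixels'],cv2.COLOR_BGR2HSV).astype(int)
m=(h[...,1]>120)&(h[...,0]>100)&(h[...,0]<125)&(P[...,2]>60)&(P[...,2]<90)&(P[...,0]<-57)
print('bar',np.percentile(P[m],[3,97],0).round(1))
v0=e['pixels'].max(-1)
m=(v0<130)&(P[...,2]>50)&(P[...,2]<100)&(P[...,0]<-40)&(h[...,1]<60)&(P[...,0]>-90); 
for sgn in (1,-1):
    k=m&((P[...,1]-36)*sgn>0); print('finger',sgn,k.sum(),np.percentile(P[k],[3,50,97],0).round(1).tolist() if k.any() else '')
E
```

```text
clock: 20.1
position: [0.5064, 0.0029, 0.0263]
ee_rot: [0.12, -0.697, 0.121, 0.697]
contact_force: [-0.4, -0.5, 1.7]
width: 0.0503
t 20.1 board mm [-64.6  36.9  26.3] F board [-0.2 -0.6  1.7] w 0.0503
button 1572 [20.1 35.  77.3] [20.2 35.  77. ]
blue 3371 [[-65.0, 24.0, 69.0], [-52.0, 35.0, 74.0], [-32.0, 47.0, 79.0]]
white y [17.6 52.5] x [-28.8  32.3]
bar [[-64.8  23.2  75. ]
 [-57.1  46.8  79.4]]
finger 1 2172 [[-71.8, 60.9, 59.4], [-55.7, 62.7, 82.6], [-50.8, 74.5, 99.1]]
finger -1 2119 [[-71.4, -2.6, 60.6], [-55.4, 9.0, 83.1], [-50.5, 10.8, 99.1]]
```

```bash
python3 -m creep '{"delta_pos":[[0,0,0],[0,0,0],[0,0,0],[0,0,0],[0,0,0],[0,0,0]],"dr":[[0,0,0],[0,0,0],[0,0,0],[0,0,0],[0,0,0],[0,0,0]]}' -1 80; python3 -m creep '{"delta_pos":[[-0.35,0,-0.1],[-0.7,0,-0.2],[-1.05,0,-0.3],[-1.35,0,-0.5],[-1.65,0,-0.7],[-1.95,0,-0.9],[-2.25,0,-1.13],[-2.5,0,-1.37],[-2.8,0,-1.75],[-2.8,0,-1.75]],"dr":[[0,0,0],[0,0,0],[0,0,0],[0,0,0],[0,0,0],[0,0,0],[0,0,0],[0,0,0],[0,0,0],[0,0,0]]}'; python3 w.py
```

```text
clock: 20.8
position: [0.5083, 0.002, 0.028]
ee_rot: [-0.119, 0.698, -0.121, -0.696]
contact_force: [-1.1, -3.8, 5.0]
width: 0.0234
clock: 21.8
position: [0.5103, 0.0003, 0.0523]
ee_rot: [0.121, -0.687, 0.121, 0.706]
contact_force: [-16.1, 3.7, -1.2]
width: 0.0225
t 21.8 board mm [-60.   35.8  52.3] F board [-16.4  -1.9  -1.2] w 0.0225
button 1037 [20.2 35.  77.3] [20.3 35.  77. ]
blue 2794 [[-62.0, 24.0, 71.0], [-48.0, 35.0, 79.0], [-27.0, 45.0, 87.0]]
white y [17.6 52.5] x [-28.9  32.4]
```

```bash
python3 -m creep '{"delta_pos":[[0,0,0.9],[0,0,0.9],[0,0,0.9],[0,0,1.5],[0,0,2.5],[-0.5,0,4],[-1.5,0,5],[-2,0,6],[-2,0,6]],"dr":[[0,0,0],[0,0,0],[0,0,0],[0,0,0],[0,0,0],[0,0,0],[0,0,0],[0,0,0],[0,0,0]]}' 0.18 30; python3 w.py; python3 -c "
from h import *
print(manip.get_state()['qpos'].round(3)); goal([-100,35.5,75],25)"
```

```text
clock: 22.75
position: [0.4666, 0.0175, 0.0767]
ee_rot: [-0.12, 0.698, -0.12, -0.696]
contact_force: [-0.6, 0.7, -0.7]
width: 0.0507
t 22.75 board mm [-107.    37.1   76.7] F board [-0.8  0.4 -0.7] w 0.0507
button 163 [13.5 35.1 76.5] [13.3 35.1 77. ]
blue 2222 [[-67.0, 24.0, 69.0], [-53.0, 35.0, 74.0], [-32.0, 47.0, 79.0]]
white y [17.6 52.6] x [-30.  16.]
[-0.111  0.23   1.926 -0.002  0.981  1.802]
goal [0.4726 0.0136 0.075 ] cm [ 0.14  0.17 -0.59] dr [0.006 0.432 0.001]
```

```bash
python3 -m creep '{"delta_pos":[[0,0.05,0],[0,0.15,0],[0,0.15,0],[0,0.15,0],[0,0.15,0],[0,0.15,0]],"dr":[[0,0.06,0],[0,0.12,0],[0,0.18,0],[0,0.24,0],[0,0.3,0],[0,0.3,0]]}' -1; python3 -c "
from h import *
show();print(manip.get_state()['qpos'].round(3)); goal([-100,35.5,75],25)"
```

```text
clock: 23.4
position: [0.4645, 0.016, 0.0746]
ee_rot: [-0.1, 0.793, -0.137, -0.585]
contact_force: [-1.2, -0.0, -0.0]
width: -0.0001
t 23.4 board mm [-108.4   35.    74.6] F board [-1.1 -0.4 -0. ] w -0.0001
[-0.04   0.108  2.155 -0.159  0.597  1.99 ]
goal [0.4726 0.0136 0.075 ] cm [ 0.21 -0.04 -0.81] dr [0.007 0.136 0.   ]
```

```bash
python3 -c "
from h import *
goal([-70,35.2,26.5],25)"
```

```text
goal [0.5007 0.0031 0.0265] cm [ 5.73 -0.   -2.25] dr [0.007 0.136 0.   ]
```

```bash
python3 -m creep '{"delta_pos":[[1,0,-0.2],[2,0,-0.6],[3,0,-1],[4,0,-1.4],[5,0,-1.8],[5.7,0,-2.25],[5.7,0,-2.25],[5.7,0,-2.25]],"dr":[[0,0.02,0],[0,0.04,0],[0,0.06,0],[0,0.09,0],[0,0.12,0],[0,0.136,0],[0,0.136,0],[0,0.136,0]]}'; python3 - <<'E'
from h import *
show();print(manip.get_state()['qpos'].round(3)); goal([-61,35.2,27],25)
d=cam('scene'); e=cam('wrist'); cv2.imwrite('pics/w9.png',np.hstack([e['pixels'][60:310,150:490],cv2.resize(d['pixels'][150:260,300:450],(340,250))]))
P=(cloud(e)-C)@B*1000
print([(v,P[v,u].round(0).astype(int).tolist()) for u in(312,330) for v in range(233,250,4)])
E
python3 w.py
```

```text
clock: 24.2
position: [0.5043, 0.0022, 0.0278]
ee_rot: [-0.091, 0.832, -0.144, -0.529]
contact_force: [-0.8, -1.4, -1.6]
width: -0.0002
t 24.2 board mm [-66.3  35.6  27.8] F board [-0.2 -1.6 -1.6] w -0.0002
[-0.032  0.219  2.265 -0.508  0.271  2.345]
goal [0.5092 0.     0.027 ] cm [ 0.3   0.04 -0.45] dr [ 0.005 -0.002  0.001]
[(233, [-65, 38, 78]), (237, [-67, 38, 76]), (241, [-69, 39, 61]), (245, [-71, 38, 66]), (249, [-72, 38, 69]), (233, [-65, 30, 77]), (237, [-67, 30, 75]), (241, [-69, 30, 61]), (245, [-71, 30, 64]), (249, [-72, 30, 70])]
t 24.3 board mm [-66.4  35.7  28.3] F board [ 0.2  0.4 -0.8] w 0.0002
button 925 [18.6 34.9 76.9] [18.5 34.9 77. ]
blue 3227 [[-67.0, 24.0, 69.0], [-55.0, 35.0, 75.0], [-32.0, 47.0, 79.0]]
white y [17.6 52.5] x [-30.5  31.4]
```

View pics/w9.png

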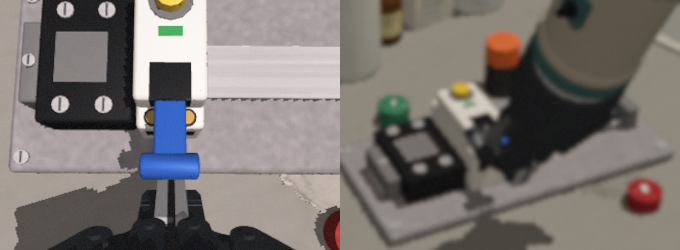

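Shut fingers lie centred under the bar's front (finger 171, bar 169 px). Lifting along the arc by pushing, not gripping.

```bash
python3 -m creep '{"delta_pos":[[0,0,-0.3],[0,0,-0.6],[-0.3,0,-0.85],[-0.54,0,-1.05],[-0.8,0,-1.3],[-1.02,0,-1.6],[-1.2,0,-1.9],[-1.39,0,-2.2],[-1.55,0,-2.55],[-1.68,0,-2.9]],"dr":[[0,0,0],[0,0,0],[0,0,0],[0,0,0],[0,0,0],[0,0,0],[0,0,0],[0,0,0],[0,0,0],[0,0,0]]}'; python3 w.py; python3 -c "
from h import *
print(manip.get_state()['qpos'].round(3)); goal([-40,35.6,55],25)"
```

```text
clock: 25.35
position: [0.5222, -0.0039, 0.0559]
ee_rot: [-0.091, 0.832, -0.144, -0.528]
contact_force: [-1.2, 0.3, 0.2]
width: 0.0
t 25.35 board mm [-47.4  35.9  55.9] F board [-1.3 -0.1  0.2] w 0.0
button 644 [19.1 35.  77.1] [19.1 35.  77. ]
blue 2716 [[-53.0, 24.0, 71.0], [-43.0, 35.0, 101.0], [-19.0, 47.0, 105.0]]
white y [17.6 52.6] x [-30.   31.4]
[-0.048  0.185  2.194 -0.359  0.359  2.175]
goal [ 0.5291 -0.0067  0.055 ] cm [ 0.42  0.06 -0.52] dr [ 0.005 -0.005  0.002]
```

```bash
python3 -m creep '{"delta_pos":[[-0.12,0,-0.45],[-0.22,0,-0.92],[-0.25,0,-1.4],[-0.25,0,-1.88],[-0.17,0,-2.35],[-0.09,0,-2.83],[0,0,-3.1],[0.05,0,-3.3],[0.1,0,-3.5],[0.1,0,-3.5]],"dr":[[0,0,0],[0,0,0],[0,0,0],[0,0,0],[0,0,0],[0,0,0],[0,0,0],[0,0,0],[0,0,0],[0,0,0]]}'; python3 w.py; python3 chk.py
```

```text
clock: 26.4
position: [0.5519, -0.0146, 0.0693]
ee_rot: [-0.091, 0.832, -0.144, -0.529]
contact_force: [-1.7, 1.1, 1.2]
width: -0.0004
t 26.4 board mm [-15.8  36.   69.3] F board [-1.9  0.5  1.2] w -0.0004
button 552 [19.6 35.1 77.3] [19.7 35.1 77. ]
blue 1435 [[-20.0, 23.0, 113.0], [-14.0, 35.0, 116.0], [-9.0, 47.0, 118.0]]
white y [17.5 52.6] x [-23.7  31.9]
t 26.45 board mm [-16.   36.   69.3] F board [-1.2  0.3  0.7] w 0.0
button 56 [19.  35.3 77. ]
blue 101 [-15.6  36.  115.6] [-77.  23. 110.] [-10.  80. 944.]
```

```bash
python3 -m creep '{"delta_pos":[[0,0,0.3],[0,0,0.6],[0,0,1],[0,0,1.5],[-1,0,2.5],[-3,0,4],[-6,0,5],[-9,0,5],[-9,0,5]],"dr":[[0,0,0],[0,0,0],[0,0,0],[0,0,0],[0,0,0],[0,0,0],[0,-0.1,0],[0,-0.2,0],[0,-0.2,0]]}'; python3 w.py w10; python3 chk.py
```

```text
clock: 27.4
position: [0.4773, 0.0134, 0.135]
ee_rot: [-0.106, 0.778, -0.133, -0.605]
contact_force: [1.1, -0.2, 0.2]
width: 0.0
t 27.4 board mm [-95.5  36.9 135. ] F board [1.1 0.2 0.2] w 0.0
button 360 [19.3 35.2 77.2] [19.4 35.2 77. ]
blue 708 [[-30.0, 23.0, 111.0], [-25.0, 35.0, 116.0], [-19.0, 47.0, 117.0]]
white y [17.6 52.5] x [-30.5  32.1]
t 27.45 board mm [-97.1  36.2 132.6] F board [-0.   0.1 -0.4] w -0.0
button 57 [18.9 35.2 77. ]
blue 99 [-25.3  35.9 114.5] [-30.  23.  77.] [-15.  48. 119.]
```

```bash
python3 meas.py | grep -E "red|green|orange|board"; python3 -c "
from h import *
show(); manip.sign_off(); print('done')"
```

```text
board mm ((554.6851196289062, -53.795989990234375), (279.9681396484375, 130.0282440185547), 70.22355651855469)
table z 3.542625240486965e-05 board z 0.01163351448108372
red 182 uv 413.8 264.0 ray [ 0.4305 -0.0939  0.016 ] depth med [ 0.4302 -0.0936  0.0159]
green 186 uv 370.8 142.6 ray [ 0.6543 -0.0223  0.019 ] depth med [ 0.6632 -0.0216  0.0184]
orange 295 uv 434.2 152.7 ray [ 0.6273 -0.1298  0.056 ] depth med [ 0.6271 -0.1298  0.0557]
t 27.55 board mm [-100.4   35.3  129.2] F board [ 0.1 -0.1 -0.3] w -0.0003
the job is handed in; nothing more can be done
done
```

The breaker is home, the test button dropped the lever, and the lever is back up and holding by itself. I handed the job in at 27.6 s with the robot touching nothing.

**What I did**
- **Breaker:** I pushed it home with shut fingers. It went through the detent and stopped solid. A second push gave 23 N with no more than 0.8 mm of movement.
- **Button and lever:** I pressed the button, and the lever was seen to drop. I then lifted the lever to about −0.15 rad with shut fingers under its bar and backed away.

**Last checks**
- **Lever:** the bar rests at x' −25 mm, z 115 mm, the same as before it dropped, with the button back out.
- **Breaker:** it reads y' about 35 to 36 mm, the same as after the push but 1 to 2 mm short of the nominal 37 mm. I put that down to camera and board-frame error, since it was against a hard stop.
- **Red specimen and lens tube:** both are within 0.2 mm of where they started.
- **Green specimen:** its colour-blob centre shifted about 7 mm along y because stray pixels had entered the first mask. Its depth median differs by under 2 mm, and nothing went near it.

**What went wrong or disagreed**
- The true fingertips are about 30 mm short of the reported TCP along the tool. My first push therefore passed over the breaker without touching it, and I corrected for that afterwards.
- A 45° tilt ran the wrist to its joint limits. Joint 6 read 2.703 against the stated 2.70, and the force reading spiked to about 56 N with nothing seen to be touched; it fell to 0 within 0.1 s. I cannot rule out that this counts as passing a range or force limit.
- Two attempts to lift the lever by gripping its bar slipped, and the lever fell back before the lift that latched it.

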